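# Short spin on the mini centrifuge

## Robot

A 6-joint arm with a two-finger parallel gripper is mounted at the origin on a cart in front of the work surface, level with it; the furniture and walls round the work are solid. World frame = base frame: x ahead of the robot, y to its left, z up, the work surface at z = 0. Lengths are in m, angles in rad, forces in N, time in s.
With the tool pointing down it reaches from about 0.3 to 0.775 m from the base axis. Payload 14.6 kg.
Tool frame: the origin (TCP) lies at the very end of the fingers, on their centre line; the grasp point (between the pads) lies 19 mm behind it; z points along the fingers, y is the line along which they close (so a half turn about z gives the same grasp; the last joint's range is limited). The gripper opens to 94 mm and grips with 3 to 60 N. Pads are 16 mm wide; open, the fingers measure 119 mm over their backs; the gripper's body (75 mm by 177 mm) begins 78 mm behind the grasp point.
Start: joints at [-1.326, 0.3, 1.521, -0, 1.321, -0.067], TCP at [0.169, -0.523, 0.205] pointing down, gripper open.
Joint ranges: [-3.03, 3.03], [-0.79, 2.21], [0.23, 2.52], [-1.04, 4.18], [0, 3.07], [-2.55, 2.55]. Speed limits (rad/s): [2.22, 2.22, 2.57, 3.14, 3.14, 3.14].

## Interface

Orientations are given as a 3x3 rotation matrix whose columns are the frame's x, y, z axes.
In Python, from cell import r gives the robot as it stands.
- The arm moves only by the shell command python3 -m handwheel 'ROWS' [FORCE]. ROWS is JSON, a list of rows, each a list of 7 numbers: the turn, a rotation vector about the world's x, y, z normalised to -1 to 1, where 1 is pi rad, then the shift along the world's x, y, z normalised to -1 to 1, where 1 is 0.2 m, then the opening, from 0 (shut) to 1 (fully open). A call has 1 to 8 rows; each row is the pose to reach, as a shift and turn from the pose commanded when the call began, turning the shorter way round; what a row does not reach only later rows make up. A row lasts 1/12 s, in which the tool goes at most 41.7 mm and 7.16 degrees, less where a joint would pass 70% of its speed; a pose out of reach is approached as far as the arm can. A call with a number of a shift or a turn outside -1 to 1 is refused whole. A call with a gripper value outside its range is refused whole. The fingers move at their own pace and stop on an object; FORCE is the grip in N (left out, the last holds). Time passes only in rows, so rows that repeat a pose let the fingers close. It gives the time, the measured TCP pose, the force, the opening and the grip force at its end, in the units of the state.
- r.read_state(): the state, without advancing time (a new reading comes with each control period).
- r.capture(name): name is "scene" or "top" or "wrist"; returns (picture, depth): 400x640x3 uint8, blue, green, red; 400x640 float32, m along the optical axis (not along the pixel's ray), 0 where there is no reading.
- r.camera_params(name): a dict with "K" (3x3 intrinsics, pixels), "extrinsics" (4x4, takes a point from camera to world coordinates). Camera axes: x right, y down, z forward; pixel columns grow to the right and rows downward; lengths in m; the calibration is good to about 2 mm. A picture is of the moment at which its call begins: read the wrist's pose just before it. camera_params takes no time and is no camera call; for the wrist camera it gives the pose at the moment of the call.
- r.sign_off(): hands the job in; it is judged then, once.
Trained networks look in the newest picture that a camera, given by its name, has taken for a name from the list of things; names that differ only in an ending like _2 or _b are one class to them, and where a whole thing is asked for, a point or a joint stands for the part that bears it (a point fixed in the world has none). Each returns a list of dicts, best first, with "confidence" (0 to 1); they miss things now and then, are a little off and sometimes report something else, mostly with a low value. They report only what shows in the picture. A call takes as long as a camera call.
- r.search_frame(camera, target): "uv" ([column, row] in pixels, amid what is visible of it).
- r.trace(camera, target): "region" (400x640 bool, what is visible of it) and "uv" ([column, row] in pixels, amid what is visible of it).
The state is a dict: "time_s": time; "qpos": joint angles; "qd": joint speeds; "effort": joint torques, N m; "tcp_pos": TCP position; "orientation": TCP orientation; "force": force on the tool from outside, world axes, zero at the start; "ft_torque": the same for the moment, N m; "opening": opening from 0.0 (shut) to 1.0 (fully open); "grip_force": force on a finger pad.
Only numpy, scipy, OpenCV 4.12 (cv2) and the standard library are available. Lean on these libraries where they do the work, as an engineer would, in place of code of your own. Each camera call takes 0.05 s, during which the arm holds its last target. There are 200 camera calls.

## Task

The mini centrifuge is loaded: shut its blue lid fully, then give it a short spin by pressing the orange dead-man plunger about half-way down (10 mm of its 20 mm travel), so that its pointer stands in the green band of the gauge, and keep it there with the gripper for at least three seconds; the job finishes while you are still holding it down there. Do not press the plunger before the lid is shut and never push it on into the red band, and leave the bottle, the tub and the beaker round the machine as they stand.

Things in the scene. Friction and masses are not known exactly. Their poses are not given: they have to be found in the camera images.
- spinner: white bench-top mini centrifuge, 200 (x) x 150 (y) x 75 mm high, fixed to the worktop; origin at the centre of its underside, x axis from the front (plunger, display) to the back (lid hinge), z up. Its top deck is 75 mm above the worktop. The front part of the deck carries the orange plunger, the rear part is the chamber with four capped vials (all below the rim) under the lid.
- lid (a joint): angle of the lid in rad: 0 fully shut (lying on the rim), grows as its front edge rises; it starts open by 0.7 to 1.15 and cannot open past 1.4. The hinge is stiff: the lid stays where it is left, and a push of 1 to 2 N at its front edge shuts it; it has no latch and stays shut once shut.
- lid_hinge (a point): point on the hinge line of the lid, at the height of the machine's deck: at x +90 mm, y 0, z 75 mm in the frame of the centrifuge. The hinge line runs along the centrifuge's y axis.
- lid_edge (a point): point on the outer (upper) face of the lid, in the middle of its front bar, 107 mm from the hinge line; moves with the lid. The lid is a flat plate, 120 mm long from the hinge line, 140 mm wide and 8 mm thick, with a blue frame (front bar 26 mm wide) and a clear solid window; when shut its outer face is 83 mm above the worktop. Pressing down on the outer face shuts it.
- plunger (a joint): travel of the plunger in m: 0 released (up), 0.020 fully down. A spring pushes it up with about 1.5 N at 0 rising by 0.5 N per mm (about 6.5 N at the wanted 10 mm). Green band: 0.006 to 0.014; beyond 0.014 is the red band (emergency stop). It returns when let go.
- plunger_top (a point): centre of the flat top of the orange mushroom head of the plunger (24 mm diameter, 10 mm thick), 107 mm above the worktop when released; moves straight down with the plunger. It lies at x -72 mm, y 0 in the frame of the centrifuge, 42 mm in front of the lid's front edge when that is shut. A thin black pointer at the level of the head runs to a gauge post 46 mm to the +y side, 36 mm high above the deck, painted white (top), green (middle) and red (bottom).
- bottle: bystander: glass reagent bottle with orange cap, 56 mm across, 104 mm high, standing behind left of the machine; origin at the centre of its underside
- tub: bystander: white tub with blue screw lid, 54 mm across, 48 mm high, standing front left of the machine; origin at the centre of its underside
- beaker: bystander: empty glass beaker, 64 mm across, 72 mm high, standing between the machine and the robot; origin at the centre of its underside

How it is judged:
On the way, in this order (a step that is already met when the one before it is completed fails the run):
1. the lid is fully shut while the plunger is still up (value of joint lid below 0.05 rad and value of joint plunger below 0.003 m), for 0.2 s.
2. the plunger is kept in the green band for three seconds with the lid shut (value of joint lid below 0.05 rad and value of joint plunger between 0.006 and 0.014 m), for 3 s.
At the end, for the whole second after the job is handed in: through the last second the lid is shut (within 0.05 rad), the robot still presses on the machine with more than 2 N and holds the plunger at rest between 6 and 14 mm of travel; the bystanders stand where they stood (all of step 2 and velocity of joint plunger between -0.005 and 0.005 m/s and contact force between any of the fingers, the arm and spinner above 2 N and distance of each of bottle, tub, beaker from where it was at the start of the episode below 0.03 m and angle between each of bottle, tub, beaker's own z axis and vertical below 0.3 rad); the arm keeps its last pose, push and grip.
It fails at once if the plunger is pushed past 14 mm, into the red band (value of joint plunger above 0.014 m).
It fails at once if the plunger is pressed more than 3 mm while the lid is open (value of joint plunger above 0.003 m and value of joint lid above 0.1 rad).
It fails at once if the bottle is shifted more than 30 mm or tipped (distance of bottle from where it was at the start of the episode above 0.03 m or angle between bottle's own z axis and vertical above 0.3 rad).
It fails at once if the tub is shifted more than 30 mm or tipped (distance of tub from where it was at the start of the episode above 0.03 m or angle between tub's own z axis and vertical above 0.3 rad).
It fails at once if the beaker is shifted more than 30 mm or tipped (distance of beaker from where it was at the start of the episode above 0.03 m or angle between beaker's own z axis and vertical above 0.3 rad).
It also fails if it takes over 45 s, if anything falls off the work surface, if the arm or the gripper's body presses on something with over 40 N, if the wrist force passes 120 N, or if a joint passes its speed limit or range.

## Working session

There is one attempt and no reset: what is moved stays moved. The work goes in short steps, Python scripts to look and compute and a shell command to move; the robot and the scene stay as the last step left them, time stands still between calls to the robot, and variables do not carry over. Pictures are saved under pics/ and viewed, at most 10 in all, crops included, and the job is handed in when it is done.

```bash
mkdir -p pics; cat > h.py <<'E'
import numpy as np, cv2
from cell import r
def pt(cam,uv,d,win=2):
    P=r.camera_params(cam);K=np.array(P["K"]);T=np.array(P["extrinsics"])
    u,v=int(round(uv[0])),int(round(uv[1]))
    w=d[max(0,v-win):v+win+1,max(0,u-win):u+win+1];w=w[w>0]
    if w.size==0:return None
    z=np.median(w);c=np.array([(uv[0]-K[0,2])/K[0,0]*z,(uv[1]-K[1,2])/K[1,1]*z,z])
    return T[:3,:3]@c+T[:3,3]
def cloud(cam,reg,d):
    P=r.camera_params(cam);K=np.array(P["K"]);T=np.array(P["extrinsics"])
    v,u=np.nonzero(reg&(d>0));z=d[v,u]
    c=np.stack([(u-K[0,2])/K[0,0]*z,(v-K[1,2])/K[1,1]*z,z],1)
    return c@T[:3,:3].T+T[:3,3]
E
python3 - <<'E'
from h import *
np.set_printoptions(precision=3,suppress=True)
for cam in("scene","top"):
    im,d=r.capture(cam);cv2.imwrite(f"pics/{cam}1.png",im)
    for t in("spinner","lid_hinge","lid_edge","plunger_top","bottle","tub","beaker"):
        for o in r.search_frame(cam,t)[:2]:
            print(cam,t,round(o["confidence"],2),np.array(o["uv"]),pt(cam,o["uv"],d))
s=r.read_state();print(s["time_s"],s["tcp_pos"],s["orientation"],s["force"])
E
```

```text
scene spinner 0.85 [325.4 168.3] [0.494 0.311 0.062]
scene lid_hinge 0.89 [327.9 167.3] [0.52  0.276 0.036]
scene lid_edge 0.78 [311.5 142.8] [0.524 0.331 0.131]
scene plunger_top 0.6 [356.  150.6] [0.45  0.25  0.111]
scene bottle 0.93 [294.2 208.7] [0.425 0.47  0.062]
scene tub 0.6 [334.3 214.2] [0.363 0.407 0.05 ]
scene beaker 0.76 [414.9 223.8] [0.233 0.281 0.033]
top spinner 0.86 [357.9 180.7] [0.507 0.29  0.02 ]
top lid_hinge 0.76 [357.4 177.6] [0.514 0.29  0.02 ]
top lid_edge 0.94 [349.1 151.3] [0.545 0.316 0.12 ]
top plunger_top 0.58 [378.6 200.3] [0.437 0.257 0.105]
top bottle 0.82 [288.6 206.9] [0.433 0.452 0.085]
top tub 0.64 [317.9 236.7] [0.371 0.39  0.047]
top beaker 0.78 [358.1 301.9] [0.226 0.303 0.002]
top beaker 0.17 [348.7 153.4] [0.539 0.317 0.123]
0.8 [ 0.169 -0.523  0.205] [[ 0.952  0.307  0.   ]
 [ 0.307 -0.952  0.   ]
 [ 0.    -0.    -1.   ]] [-0.454 -0.439 -0.56 ]
```

```bash
python3 - <<'E'
import cv2,numpy as np
a=cv2.imread("pics/scene1.png")[80:280,220:480];b=cv2.imread("pics/top1.png")[90:340,250:450]
a=cv2.resize(a,(400,308));b=cv2.resize(b,None,fx=2,fy=2)
o=np.zeros((500,800,3),np.uint8);o[:308,:400]=a;o[:,400:]=b
cv2.imwrite("pics/c1.png",o)
E
```

```text
(no output)
```

View pics/c1.png

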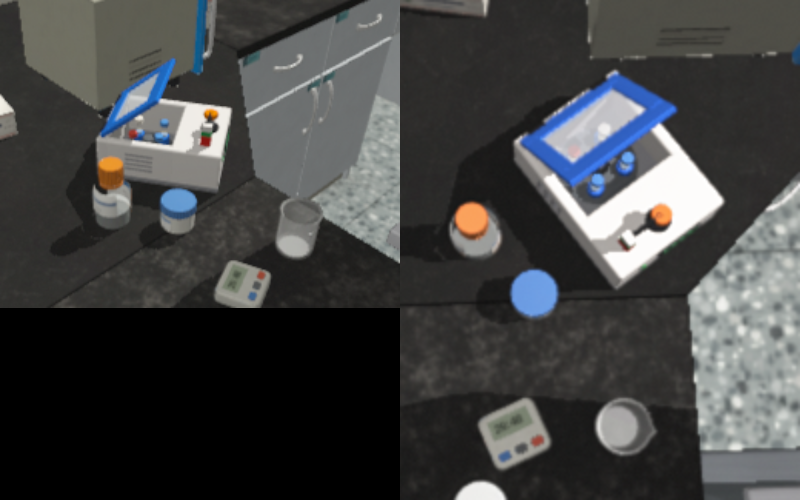

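The picture shows the white machine turned about 40°, its lid open towards the upper left. The plunger is at (380,197) in the full top image. Three deck corners are visible at about (360,232), (410,190) and (309,165). I'll fit the pose from these.

```bash
python3 - <<'E'
from h import *
np.set_printoptions(precision=3,suppress=True)
im,d=r.capture("top")
reg=r.trace("top","spinner")[0]["region"]
hsv=cv2.cvtColor(im,cv2.COLOR_BGR2HSV)
white=(hsv[...,1]<60)&(hsv[...,2]>140)
box=np.zeros(reg.shape,bool);box[120:240,300:420]=1
c=cloud("top",white&box,d);k=(abs(c[:,2]-.075)<.008);D=c[k]
rc=cv2.minAreaRect(D[:,:2].astype(np.float32));print("deck",k.sum(),rc,np.median(D[:,2]));print(cv2.boxPoints(rc))
P=r.camera_params("top");K=np.array(P["K"]);T=np.array(P["extrinsics"])
def ray(uv,z):
    q=T[:3,:3]@np.array([(uv[0]-K[0,2])/K[0,0],(uv[1]-K[1,2])/K[1,1],1]);return T[:3,3]+q*(z-T[2,3])/q[2]
fl,fr,bl=[ray(u,.075) for u in((360,232.5),(410.5,190),(309,165))]
print(fl,fr,bl,np.linalg.norm(fl-fr),np.linalg.norm(bl-fl))
org=(hsv[...,0]>5)&(hsv[...,0]<20)&(hsv[...,1]>150)&(hsv[...,2]>120);o2=org.copy();o2[:, :340]=0;o2&=box
v,u=np.nonzero(o2);uv=[(u.min()+u.max())/2,(v.min()+v.max())/2];print("plunger",len(u),uv,ray(uv,.107),np.median(cloud("top",o2,d),0))
blue=(hsv[...,0]>100)&(hsv[...,0]<125)&(hsv[...,1]>150)&box
L=cloud("top",blue,d);L=L[L[:,2]>.085]
yaw=np.arctan2(*(bl-fl)[1::-1]); yaw2=np.arctan2(*(fl-fr)[1::-1])-np.pi/2
pl=ray(uv,.107);yw=(yaw+yaw2)/2;X=np.array([np.cos(yw),np.sin(yw),0]);Y=np.array([-X[1],X[0],0])
print("yaw",yaw,yaw2)
O=pl+.072*X;O[2]=0;print("origin from plunger",O,"from corners",(fr+bl)/2)
Q=np.stack([(L-O)@X,(L-O)@Y,L[:,2]],1)
print(len(Q),Q.min(0),Q.max(0));A=np.polyfit(Q[:,0],Q[:,2],1);print("lid angle",-np.arctan(A[0]),A)
for nm,uv in(("bottle",(286,200)),):print(ray(uv,.104))
E
```

```text
Traceback (most recent call last):
IndexError: list index out of range
```

```bash
cat > fit.py <<'E'
from h import *
np.set_printoptions(precision=3,suppress=True)
im,d=r.capture("top")
hsv=cv2.cvtColor(im,cv2.COLOR_BGR2HSV)
white=(hsv[...,1]<60)&(hsv[...,2]>140)
box=np.zeros(d.shape,bool);box[120:240,300:420]=1
c=cloud("top",white&box,d);k=(abs(c[:,2]-.075)<.008);D=c[k]
rc=cv2.minAreaRect(D[:,:2].astype(np.float32));print("deck",k.sum(),rc,np.median(D[:,2]));print(cv2.boxPoints(rc))
P=r.camera_params("top");K=np.array(P["K"]);T=np.array(P["extrinsics"])
def ray(uv,z):
    q=T[:3,:3]@np.array([(uv[0]-K[0,2])/K[0,0],(uv[1]-K[1,2])/K[1,1],1]);return T[:3,3]+q*(z-T[2,3])/q[2]
fl,fr,bl=[ray(u,.075) for u in((360,232.5),(410.5,190),(309,165))]
print(fl,fr,bl,np.linalg.norm(fl-fr),np.linalg.norm(bl-fl))
org=(hsv[...,0]>5)&(hsv[...,0]<20)&(hsv[...,1]>150)&(hsv[...,2]>120);o2=org&box;o2[:, :365]=0
v,u=np.nonzero(o2);uv=[(u.min()+u.max())/2,(v.min()+v.max())/2];print("plunger",len(u),uv,ray(uv,.107),np.median(cloud("top",o2,d),0))
blue=(hsv[...,0]>100)&(hsv[...,0]<125)&(hsv[...,1]>150)&box
L=cloud("top",blue,d);L=L[L[:,2]>.085]
yaw=np.arctan2(*(bl-fl)[1::-1]); yaw2=np.arctan2(*(fl-fr)[1::-1])-np.pi/2
pl=ray(uv,.107);yw=(yaw+yaw2)/2;X=np.array([np.cos(yw),np.sin(yw),0]);Y=np.array([-X[1],X[0],0])
print("yaw",yaw,yaw2)
O=pl+.072*X;O[2]=0;print("origin from plunger",O,"from corners",(fr+bl)/2)
Q=np.stack([(L-O)@X,(L-O)@Y,L[:,2]],1)
print(len(Q),Q.min(0),Q.max(0));A=np.polyfit(Q[:,0],Q[:,2],1);print("lid angle",-np.arctan(A[0]),A)
E
python3 fit.py
```

```text
deck 2442 ((0.5041308999061584, 0.2932867109775543), (0.19950637221336365, 0.1500687599182129), 35.22626495361328) 0.07414337113926206
[[0.379 0.297]
 [0.466 0.174]
 [0.629 0.29 ]
 [0.542 0.412]]
[0.373 0.298 0.075] [0.465 0.179 0.075] [0.532 0.405 0.075] 0.15037048530396102 0.191306934213632
plunger 75 [np.float64(380.5), np.float64(197.5)] [0.442 0.253 0.107] [0.444 0.253 0.106]
yaw 0.5931852768773915 0.6606814042431828
origin from plunger [0.501 0.295 0.   ] from corners [0.498 0.292 0.075]
1138 [ 0.001 -0.074  0.085] [0.094 0.066 0.161]
lid angle 0.7026051947495826 [-0.847  0.164]
```

```bash
python3 - <<'E'
import cv2,numpy as np
a=cv2.imread("pics/scene1.png");b=cv2.imread("pics/top1.png")
cv2.imwrite("pics/c2.png",np.vstack([cv2.resize(a,(480,300)),cv2.resize(b,(480,300))]))
E
```

```text
(no output)
```

View pics/c2.png

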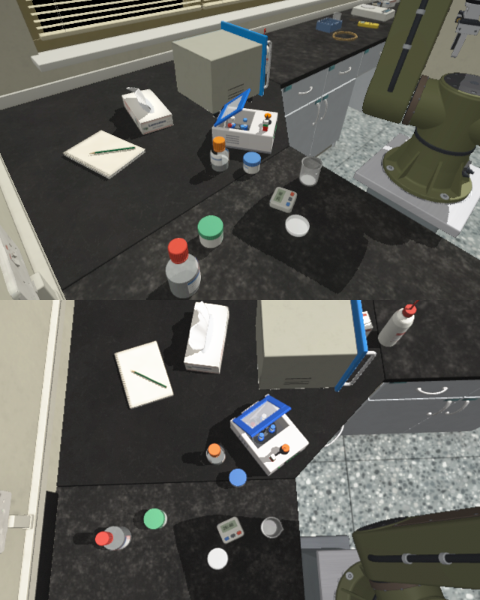

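```bash
python3 - <<'E'
from h import *
np.set_printoptions(precision=2,suppress=True,linewidth=200)
for cam in("top","scene"):
    im,d=r.capture(cam);c=cloud(cam,np.ones(d.shape,bool),d)
    H=np.full((16,20),np.nan)
    for i in range(16):
        for j in range(20):
            k=(abs(c[:,0]-(i*.05+.025))<.025)&(abs(c[:,1]-(j*.05-.475))<.025)
            if k.any():H[i,j]=c[k,2].max()
    print(cam,"rows x 0.025.., cols y -0.475..");print(H)
E
```

```text
top rows x 0.025.., cols y -0.475..
[[  nan   nan   nan   nan   nan   nan   nan   nan   nan   nan   nan  0.15  0.03  0.    0.    0.    0.    0.01  0.    0.01]
 [  nan   nan   nan   nan   nan -0.81   nan   nan   nan  0.3   0.3   0.29  0.02  0.    0.01  0.01  0.01  0.    0.01  0.  ]
 [  nan   nan   nan   nan   nan -0.81 -0.72 -0.61 -0.58 -0.6   0.49  0.42  0.33  0.    0.    0.    0.01  0.    0.02  0.02]
 [  nan   nan   nan   nan -0.82 -0.81 -0.71 -0.71 -0.71 -0.71  0.51  0.49  0.34 -0.    0.    0.07  0.07  0.02  0.02  0.02]
 [  nan -0.81 -0.81 -0.81 -0.81 -0.81 -0.81 -0.81  0.39  0.47  0.51  0.48  0.31   nan  0.01  0.07  0.07  0.02  0.02  0.02]
 [-0.81 -0.81 -0.81 -0.81 -0.8  -0.81 -0.81 -0.81 -0.81 -0.81 -0.81 -0.81   nan   nan  0.    0.07  0.07  0.02  0.02  0.  ]
 [-0.81 -0.81 -0.81 -0.81 -0.81 -0.81 -0.81 -0.81 -0.81 -0.81 -0.8  -0.81   nan   nan  0.01  0.    0.    0.05  0.05  0.01]
 [-0.8  -0.81 -0.81 -0.81 -0.81 -0.81 -0.81 -0.81 -0.81 -0.81 -0.81 -0.82   nan  0.    0.01  0.08  0.08  0.05  0.05  0.  ]
 [-0.81 -0.81 -0.81 -0.81 -0.8  -0.81 -0.81 -0.8  -0.81 -0.81 -0.81 -0.81  0.   
[... 1891 characters left out ...]
  nan  nan  nan  nan  nan  nan  nan 0.   0.01 0.08 0.11 0.11 0.16 0.16 0.11 0.11]
 [ nan  nan  nan  nan  nan  nan  nan  nan  nan  nan 0.01 0.01 0.01  nan 0.16 0.16 0.16 0.14 0.09 0.01]
 [ nan  nan  nan  nan  nan  nan  nan  nan  nan 0.   0.01 0.01 0.01  nan 0.16 0.15 0.13 0.1  0.01 0.01]
 [ nan  nan  nan  nan  nan  nan  nan  nan 0.   0.01 0.01 0.27 0.01 0.    nan 0.1  0.09 0.01 0.01 0.01]
 [0.   0.01 0.01 0.   0.01 0.01 0.   0.   0.01 0.01 0.25 0.27 0.25 0.25 0.24 0.25 0.24 0.01 0.01 0.01]
 [0.01 0.01 0.01 0.01 0.01 0.01 0.01 0.01 0.01 0.01 0.   0.28 0.25 0.24 0.25 0.25 0.24 0.01 0.06 0.06]
 [0.01 0.01 0.01 0.01 0.01 0.01 0.01 0.01 0.01  nan  nan 0.27 0.25 0.24 0.25 0.25 0.25 0.01 0.06 0.08]]
```

The pictures show the oven behind the machine (x > 0.64, 0.25 high). The way from the start pose to the machine is free apart from low objects. The deck fit is centre (0.504, 0.293), yaw 35.2°, 199.5x150 mm, which matches the given size. I'm travelling now with closed fingers.

```bash
R='[0,0,0.15,0.43,1.0,0.2,0]'
python3 -m handwheel '[[0,0,0.15,0.43,1.0,0.2,0],[0,0,0.15,0.43,1.0,0.2,0],[0,0,0.15,0.43,1.0,0.2,0],[0,0,0.15,0.43,1.0,0.2,0],[0,0,0.15,0.43,1.0,0.2,0],[0,0,0.15,0.43,1.0,0.2,0]]' 10
python3 -m handwheel '[[0,0,0.15,0.43,1.0,0,0],[0,0,0.15,0.43,1.0,0,0],[0,0,0.15,0.43,1.0,0,0],[0,0,0.15,0.43,1.0,0,0],[0,0,0.15,0.43,1.0,0,0],[0,0,0.15,0.43,1.0,0,0]]'
```

```text
time_s: 1.55
tcp_pos: [0.2559, -0.3202, 0.2467]
orientation: [[0.707, 0.707, 0.001], [0.707, -0.707, -0.001], [0.0, 0.002, -1.0]]
force: [-0.1, -0.9, 1.4]
opening: 0.611
grip_force: 0.0
time_s: 2.05
tcp_pos: [0.3419, -0.1193, 0.2458]
orientation: [[0.307, 0.952, 0.001], [0.952, -0.307, 0.0], [0.001, 0.001, -1.0]]
force: [-0.4, -0.9, -0.3]
opening: 0.184
grip_force: 0.0
```

```bash
python3 -m handwheel '[[0,0,0.15,0.43,1.0,0,0],[0,0,0.15,0.43,1.0,0,0],[0,0,0.15,0.43,1.0,0,0],[0,0,0.15,0.43,1.0,0,0],[0,0,0.15,0.43,1.0,0,0],[0,0,0.15,0.43,1.0,0,0]]'
python3 -m handwheel '[[0,0,0.15,0.42,1.0,0,0],[0,0,0.15,0.42,1.0,0,0],[0,0,0.15,0.42,1.0,0,0],[0,0,0.15,0.42,1.0,0,0],[0,0,0.15,0.42,1.0,0,0],[0,0,0.15,0.42,1.0,0,0],[0,0,0.15,0.42,1.0,0,0]]'
python3 - <<'E'
from h import *
np.set_printoptions(precision=4,suppress=True)
im,d=r.capture("wrist");cv2.imwrite("pics/w1.png",im)
print(r.camera_params("wrist")["extrinsics"])
im2,_=r.capture("scene");cv2.imwrite("pics/v1.png",np.vstack([cv2.resize(im,(480,300)),im2[60:310,180:580][:, :,:].repeat(1,0) if 0 else cv2.resize(im2[80:280,160:480],(480,300))]))
for t in("plunger_top","lid_edge"):
    for o in r.search_frame("wrist",t)[:2]:print(t,o["confidence"],o["uv"],pt("wrist",o["uv"],d))
s=r.read_state();print(s["tcp_pos"],s["force"],s["qpos"])
E
```

```text
time_s: 2.55
tcp_pos: [0.4277, 0.0808, 0.2453]
orientation: [[-0.158, 0.987, 0.0], [0.987, 0.158, 0.001], [0.001, 0.0, -1.0]]
force: [-0.4, -0.6, -0.5]
opening: 0.003
grip_force: 0.0
time_s: 3.13
tcp_pos: [0.5109, 0.2781, 0.2444]
orientation: [[-0.587, 0.809, -0.001], [0.809, 0.587, -0.001], [0.0, -0.001, -1.0]]
force: [-0.0, -0.8, -0.5]
opening: 0.004
grip_force: 0.0
[[ 0.8103  0.5623  0.165   0.4615]
 [ 0.586  -0.7771 -0.2298  0.343 ]
 [-0.001   0.2829 -0.9592  0.4226]
 [ 0.      0.      0.      1.    ]]
plunger_top 0.7 [252.6, 167.8] [0.4414 0.2525 0.1067]
lid_edge 0.94 [356.0, 170.1] [0.5316 0.3189 0.1268]
[0.5106 0.2751 0.2459] [ 0.7491  0.0661 -0.2554] [ 0.4311  0.3406  1.3738 -0.0001  1.4268 -0.1933]
```

View pics/v1.png

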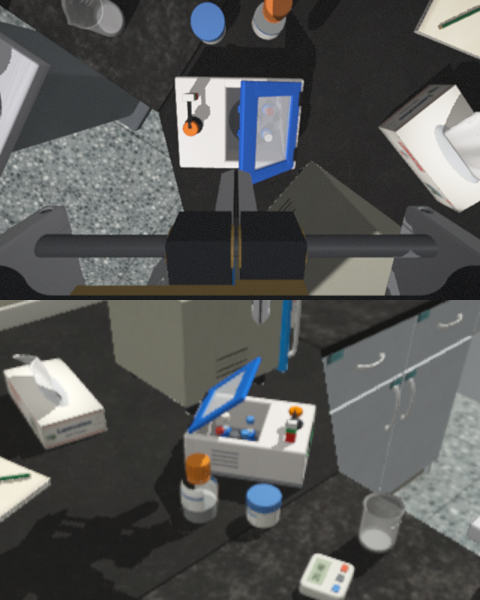

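The picture shows fingers closed and aligned with the machine's long axis. The plunger is at (192,128) and the lid's front bar at x≈250 in the wrist half. The measured plunger position (0.4414, 0.2525, 0.1067) agrees with the fit. Next I go down to the lid.

```bash
python3 -m handwheel '[[0,0,0,0.02,0.13,-0.2,0],[0,0,0,0.02,0.13,-0.4,0],[0,0,0,0.02,0.13,-0.4,0],[0,0,0,0.02,0.13,-0.4,0]]'
python3 -m handwheel '[[0,0,0,0,0,-0.05,0],[0,0,0,0,0,-0.1,0],[0,0,0,0,0,-0.15,0],[0,0,0,0,0,-0.15,0]]'
```

```text
time_s: 3.67
tcp_pos: [0.5139, 0.3012, 0.1645]
orientation: [[-0.585, 0.811, -0.003], [0.811, 0.585, -0.002], [0.0, -0.004, -1.0]]
force: [-0.6, 0.3, 0.6]
opening: 0.006
grip_force: 0.0
time_s: 4.0
tcp_pos: [0.5143, 0.302, 0.1341]
orientation: [[-0.586, 0.811, -0.001], [0.811, 0.586, -0.001], [0.0, -0.002, -1.0]]
force: [-0.1, 0.0, -0.5]
opening: 0.004
grip_force: 0.0
```

```bash
python3 - <<'E'
from h import *
im2,_=r.capture("scene");im,_=r.capture("wrist")
cv2.imwrite("pics/v2.png",np.vstack([cv2.resize(im[60:320,160:480],(480,300)),cv2.resize(im2[100:250,260:440],(480,300))]))
print(r.read_state()["force"])
E
```

```text
[ 0.77790102  0.29525631 -0.89244976]
```

View pics/v2.png

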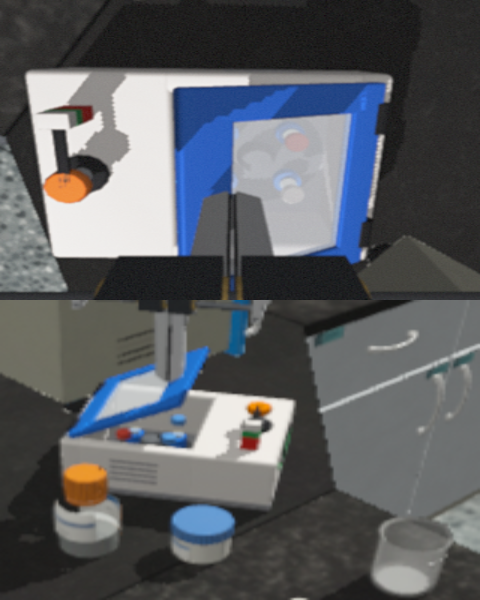

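The fingers stand on the lid's front bar and the lid is closing, at roughly 0.5 rad. I carry on down.

```bash
python3 -m handwheel '[[0,0,0,0,0,-0.05,0],[0,0,0,0,0,-0.1,0],[0,0,0,0,0,-0.15,0],[0,0,0,0,0,-0.2,0],[0,0,0,0,0,-0.225,0],[0,0,0,0,0,-0.24,0],[0,0,0,0,0,-0.25,0],[0,0,0,0,0,-0.25,0]]'
```

```text
time_s: 4.77
tcp_pos: [0.5147, 0.3025, 0.0852]
orientation: [[-0.586, 0.81, -0.0], [0.81, 0.586, -0.0], [0.0, -0.0, -1.0]]
force: [-0.8, -0.9, -0.4]
opening: 0.004
grip_force: 0.0
```

```bash
python3 -m handwheel '[[0,0,0,0,0,-0.01,0],[0,0,0,0,0,-0.015,0],[0,0,0,0,0,-0.015,0]]'
```

```text
time_s: 5.02
tcp_pos: [0.515, 0.3027, 0.0833]
orientation: [[-0.586, 0.81, 0.001], [0.81, 0.586, 0.001], [-0.0, 0.001, -1.0]]
force: [-2.0, -0.9, 4.8]
opening: 0.004
grip_force: 2.2
```

```bash
python3 -m handwheel '[[0,0,0,0,0,-0.008,0],[0,0,0,0,0,-0.008,0],[0,0,0,0,0,-0.008,0]]'
python3 -m handwheel '[[0,0,0,0,0,0.1,0],[0,0,0,0,0,0.25,0],[0,0,0,0,0,0.25,0],[0,0,0,0,0,0.25,0]]'
python3 fit.py | tail -4; python3 -c "
from h import *
im,d=r.capture('wrist')
for o in r.search_frame('wrist','plunger_top')[:2]:print(o['confidence'],pt('wrist',o['uv'],d))
im2,_=r.capture('scene')
cv2.imwrite('pics/v3.png',np.vstack([cv2.resize(im[60:320,160:480],(480,300)),cv2.resize(im2[100:250,260:440],(480,300))]))"
```

```text
time_s: 5.27
tcp_pos: [0.5151, 0.3027, 0.083]
orientation: [[-0.586, 0.81, 0.002], [0.81, 0.586, 0.001], [-0.0, 0.002, -1.0]]
force: [-8.1, -3.2, 19.1]
opening: 0.007
grip_force: 9.2
time_s: 5.6
tcp_pos: [0.5154, 0.3029, 0.1325]
orientation: [[-0.586, 0.81, 0.003], [0.81, 0.586, 0.002], [-0.001, 0.003, -1.0]]
force: [-0.5, 0.1, 0.0]
opening: 0.004
grip_force: 0.0
yaw 0.5931852768773915 0.6606814042431828
origin from plunger [0.501 0.295 0.   ] from corners [0.498 0.292 0.075]
59 [-0.054 -0.019  0.085] [0.089 0.063 0.266]
lid angle 0.2699425611656602 [-0.277  0.126]
0.68 [0.44121692 0.25648278 0.10466366]
```

View pics/v3.png

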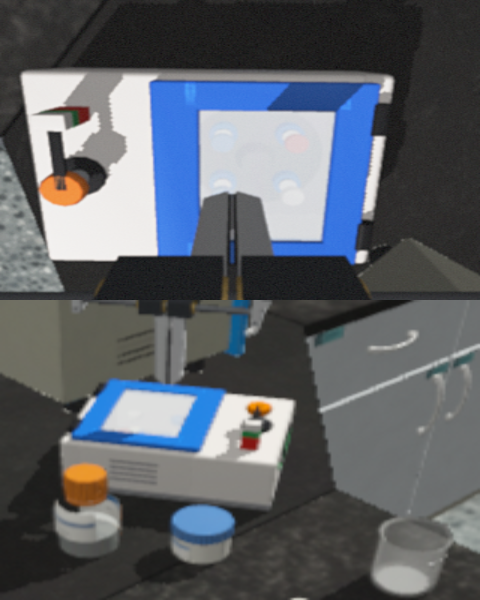

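The lid lies flat and shut, and the plunger is still up with its pointer on the white. Next I move over the plunger.

```bash
python3 -m handwheel '[[0,0,0,-0.18,-0.125,0,0],[0,0,0,-0.36,-0.25,0,0],[0,0,0,-0.36,-0.25,0,0],[0,0,0,-0.36,-0.25,0,0]]'
python3 -m handwheel '[[0,0,0,0,0,-0.05,0],[0,0,0,0,0,-0.1,0],[0,0,0,0,0,-0.125,0],[0,0,0,0,0,-0.125,0]]'
```

```text
time_s: 6.13
tcp_pos: [0.4413, 0.2517, 0.1305]
orientation: [[-0.586, 0.811, -0.001], [0.811, 0.586, -0.001], [0.0, -0.001, -1.0]]
force: [0.5, 0.6, 0.7]
opening: 0.004
grip_force: 0.0
time_s: 6.47
tcp_pos: [0.443, 0.2528, 0.1042]
orientation: [[-0.586, 0.81, -0.001], [0.81, 0.586, -0.001], [0.0, -0.001, -1.0]]
force: [1.2, 0.6, 3.4]
opening: 0.005
grip_force: 1.3
```

```bash
python3 -c "
from h import *
s=r.read_state();print(s['tcp_pos'],s['force'])
im,_=r.capture('wrist');im2,_=r.capture('scene')
cv2.imwrite('pics/v4.png',np.vstack([cv2.resize(im[60:320,160:480],(480,300)),cv2.resize(im2[120:220,330:450],(480,300))]))"
```

```text
[0.4430323  0.2527518  0.10417601] [1.16859716 0.62891445 3.35511159]
```

View pics/v4.png

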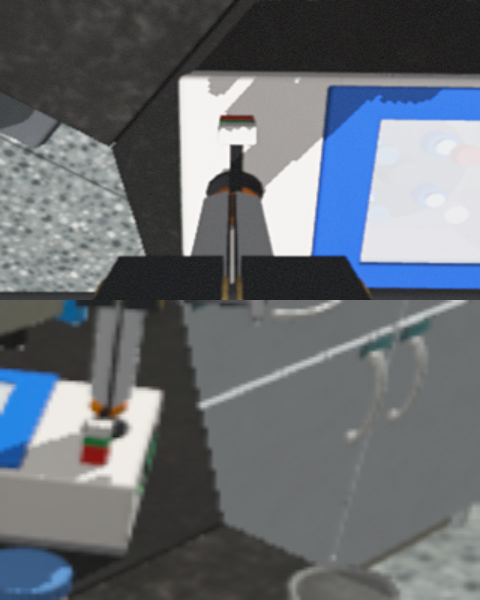

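The fingers stand centred on the orange head, and the 3.4 N force at 3 mm depth agrees with the spring. Seven millimetres more.

```bash
python3 -m handwheel '[[0,0,0,0,0,-0.01,0],[0,0,0,0,0,-0.02,0],[0,0,0,0,0,-0.03,0],[0,0,0,0,0,-0.035,0],[0,0,0,0,0,-0.035,0],[0,0,0,0,0,-0.035,0]]'
```

```text
time_s: 7.07
tcp_pos: [0.443, 0.2527, 0.0991]
orientation: [[-0.586, 0.81, 0.001], [0.81, 0.586, 0.001], [-0.0, 0.001, -1.0]]
force: [0.4, 0.8, 5.4]
opening: 0.006
grip_force: 2.6
```

```bash
python3 -m handwheel '[[0,0,0,0,0,-0.008,0],[0,0,0,0,0,-0.008,0],[0,0,0,0,0,-0.008,0],[0,0,0,0,0,-0.008,0],[0,0,0,0,0,-0.008,0],[0,0,0,0,0,-0.008,0],[0,0,0,0,0,-0.008,0],[0,0,0,0,0,-0.008,0]]'
python3 -m handwheel '[[0,0,0,0,0,0,0],[0,0,0,0,0,0,0],[0,0,0,0,0,0,0],[0,0,0,0,0,0,0],[0,0,0,0,0,0,0],[0,0,0,0,0,0,0],[0,0,0,0,0,0,0],[0,0,0,0,0,0,0]]'
python3 -c "
from h import *
im,_=r.capture('wrist');im2,_=r.capture('scene')
cv2.imwrite('pics/v5.png',np.vstack([cv2.resize(im[60:320,160:480],(480,300)),cv2.resize(im2[120:220,330:450],(480,300))]))"
```

```text
time_s: 7.73
tcp_pos: [0.443, 0.2528, 0.0977]
orientation: [[-0.586, 0.81, 0.001], [0.81, 0.586, 0.001], [-0.0, 0.001, -1.0]]
force: [1.1, 1.0, 6.5]
opening: 0.002
grip_force: 3.0
time_s: 8.4
tcp_pos: [0.443, 0.2527, 0.0977]
orientation: [[-0.586, 0.81, 0.001], [0.81, 0.586, 0.001], [-0.0, 0.001, -1.0]]
force: [0.9, 1.3, 5.8]
opening: 0.003
grip_force: 3.0
```

View pics/v5.png

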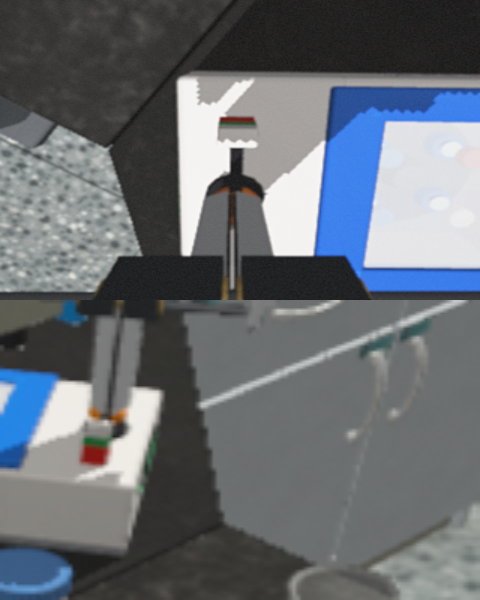

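The plunger head is down about 9 mm with a steady 6 N, and the lid is still shut. I hold for more than 3 s, then hand in.

```bash
python3 -m handwheel '[[0,0,0,0,0,0,0],[0,0,0,0,0,0,0],[0,0,0,0,0,0,0],[0,0,0,0,0,0,0],[0,0,0,0,0,0,0],[0,0,0,0,0,0,0],[0,0,0,0,0,0,0],[0,0,0,0,0,0,0]]' >/dev/null
python3 -m handwheel '[[0,0,0,0,0,0,0],[0,0,0,0,0,0,0],[0,0,0,0,0,0,0],[0,0,0,0,0,0,0],[0,0,0,0,0,0,0],[0,0,0,0,0,0,0],[0,0,0,0,0,0,0],[0,0,0,0,0,0,0]]' >/dev/null
python3 -m handwheel '[[0,0,0,0,0,0,0],[0,0,0,0,0,0,0],[0,0,0,0,0,0,0],[0,0,0,0,0,0,0],[0,0,0,0,0,0,0],[0,0,0,0,0,0,0],[0,0,0,0,0,0,0],[0,0,0,0,0,0,0]]' >/dev/null
python3 -m handwheel '[[0,0,0,0,0,0,0],[0,0,0,0,0,0,0],[0,0,0,0,0,0,0],[0,0,0,0,0,0,0],[0,0,0,0,0,0,0],[0,0,0,0,0,0,0],[0,0,0,0,0,0,0],[0,0,0,0,0,0,0]]'
python3 -c "
from cell import r
print(r.sign_off())"
```

```text
time_s: 11.17
tcp_pos: [0.443, 0.2527, 0.0977]
orientation: [[-0.586, 0.81, 0.001], [0.81, 0.586, 0.001], [-0.0, 0.001, -1.0]]
force: [0.5, 1.2, 6.1]
opening: 0.004
grip_force: 3.0
the job is handed in; nothing more can be done
None
```

The lid is shut and I handed the job in with the plunger held about 9 mm down at about 6 N, after more than 3 s there by fingertip height and force; no verdict came back, and the arm never went near the bottle, tub or beaker.

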